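Pack seven pressure gauges in a round tin

ROBOT

A 7-joint arm with a two-finger parallel gripper is mounted at the origin on the work surface. World frame = base frame: x ahead of the robot, y to its left, z up, the work surface at z = 0. Lengths are in m, angles in rad, forces in N, time in s.
With the tool pointing down it reaches from about 0.425 to 0.875 m from the base axis. Payload 8.4 kg.
Tool frame: the origin (TCP) lies at the very end of the fingers, on their centre line; the grasp point (between the pads) lies 19 mm behind it; z points along the fingers, x is the direction in which the jaws open and shut, and the axes are right-handed (so a half turn about z gives the same grasp; the last joint's range is limited). The gripper opens to 85 mm and grips with 20 to 120 N. Pads are 22 mm wide; open, the fingers measure 114 mm over their backs; the gripper's body (76 mm by 85 mm) begins 54 mm behind the grasp point. The pads swing forward as they close: fully open they stand 13 mm farther back than shut.
Start: joints at [1.159, 0.333, 0.04, 1.465, -0.013, 1.343, -0.059], TCP at [0.2, -0.618, 0.198] pointing down, gripper open.
Joint ranges: [-2.58, 2.58], [-0.38, 2.09], [-1.3, 1.39], [0.25, 2.4], [-1.5, 4.64], [0.08, 2.09], [-2.65, 2.65]. Speed limits (rad/s): [2.22, 2.22, 2.79, 2.79, 3.14, 3.14, 3.14].

INTERFACE

Orientations are given as [roll, pitch, yaw] about the fixed x, y, z axes, in that order (R = Rz(yaw) Ry(pitch) Rx(roll)).
In Python, from plant import * gives the robot as it stands.
- The arm moves only by the shell command python3 -m creep 'ROWS' [OPENING] [FORCE]. ROWS is JSON, a list of rows, each an object of numbers: "x", "y", "z": the shift along the world's x, y, z as a fraction of full scale; "roll": the turn about the world's z as a fraction of full scale. A call has 1 to 20 rows; each row shifts and turns the commanded pose from where the row before left it; what a row does not reach is not made up. Full scale, the value 1, is 20 mm for a shift and 0.1 rad for a turn. A row lasts 1/12 s, in which the tool goes at most 41.7 mm and 7.16 degrees, less where a joint would pass 70% of its speed; a pose out of reach is approached as far as the arm can. A call with a number of a shift or a turn outside -1 to 1 is refused whole. A call with a gripper value outside its range is refused whole. OPENING is the closure, from -1 (fully open) to 1 (shut), set as the call begins (- or left out, the last holds). The fingers move at their own pace and stop on an object; FORCE is the grip in N (left out, the last holds). Time passes only in rows, so rows that do not move let the fingers close. It gives the time, the measured TCP pose, the force and the opening at its end, in the units of the state.
- sense(): the state, without advancing time (a new reading comes with each control period).
- get_image(name): name is "scene" or "top"; returns the picture (420x560x3 uint8, red, green, blue); there is no depth.
- camera_model(name): a dict with "camera_matrix" (3x3 intrinsics, pixels), "T" (4x4, takes a point from camera to world coordinates). Camera axes: x right, y down, z forward; pixel columns grow to the right and rows downward; lengths in m; the calibration is good to about 2 mm. A picture is of the moment at which its call begins. camera_model takes no time and is no camera call.
- finish_job(): hands the job in, once; it reports no verdict.
The state is a dict: "t": time; "joint_pos": joint angles; "qd": joint speeds; "joint_efforts": joint torques, N m; "eef_pos": TCP position; "tcp_rot": TCP orientation; "ft_force": force on the tool from outside, world axes, zero at the start; "wrist_torque": the same for the moment, N m; "grip_width": opening from 0.0 (shut) to 1.0 (fully open).
Only numpy, scipy, OpenCV 4.12 (cv2) and the standard library are available. Lean on these libraries where they do the work, as an engineer would, in place of code of your own. Each camera call takes 0.05 s, during which the arm holds its last target. There are 200 camera calls.

TASK

Pack the two pressure gauges from the rubber mat into the round tin with the other five, face down and stems up, so that all seven stand flat on the bottom of the tin: one in the middle and six around it. They only just fit, so the ones already there will have to be slid up against the side and against each other to make room. They are delicate: set them down without dropping, tipping over or forcing any of them, and leave the other things on the bench where they are.

Things in the scene. Friction and masses are not known exactly. Their poses are not given: they have to be found in the camera images.
- tin: blue round tin without its lid, open at the top, held fast to the steel bench by a magnet under it: 103.3 mm inside radius, sides 2.5 mm thick and 42 mm high, lacquered and smooth (gauges slide easily in it), with a flat light grey floor 4 mm above the bench. Origin on its axis at its underside, z up. Three gauges in line across it leave 2.6 mm over, so seven fit only as one in the middle and six around it.
- gauge1: 63 mm pressure gauge standing on its face, stem up: steel bezel 68 mm across up to 15 mm, square-edged, black case 63 mm across to 32 mm, brass hexagon 22 mm across flats (two of them square to its x axis) to 50 mm, thread 20 mm across to 65 mm; about 0.22 kg. Origin: centre of the face; z along the stem. Starts loose in the tin.
- gauge2: pressure gauge like gauge1 (same size and origin). Starts loose in the tin, near the side; slides when pushed with a few newtons.
- gauge3: pressure gauge like gauge1 (same size and origin). Starts loose in the tin, near the side; slides when pushed with a few newtons.
- gauge4: pressure gauge like gauge1 (same size and origin). Starts loose in the tin, near the side; slides when pushed with a few newtons.
- gauge5: pressure gauge like gauge1 (same size and origin). Starts loose in the tin, near the side; slides when pushed with a few newtons.
- gauge6: pressure gauge like gauge1 (same size and origin). Starts on the rubber mat, to be packed.
- gauge7: pressure gauge like gauge1 (same size and origin). Starts on the rubber mat, to be packed.
- mat: green rubber mat, 210 mm (x) by 140 mm (y) by 4 mm, fixed; to the left or to the right of the tin. Origin at the centre of its underside.
- parts_bin: red open plastic bin with spanners and fittings in it, 190 mm (x) by 140 mm (y) by 75 mm high, fixed, on the other side of the tin from the mat; not to be used. Origin at the centre of its underside.
- wrench: steel spanner 200 mm long lying beyond the tin; not to be used. Origin about its middle, x along it.
- screwdriver: green-handled screwdriver 200 mm long lying on the bench; not to be used. Origin about its middle, x along it.
Not all that is in view belongs to the job. Leave any purple look-alike of the gauge4 alone.

How it is judged:
By the outcome, as a careful person would: the job done as asked, in the order asked, and still so for the second after the job is handed in, with the robot touching nothing.
It also fails if it takes over 72 s, if anything falls off the work surface, if the arm or the gripper's body presses on something with over 40 N, if the wrist force passes 120 N, or if a joint passes its speed limit or range.

## Working session

There is one attempt and no reset: what is moved stays moved. The work goes in short steps, Python scripts to look and compute and a shell command to move; the robot and the scene stay as the last step left them, time stands still between calls to the robot, and variables do not carry over. Pictures are saved under pics/ and viewed, about 8 in all and at most 12, crops included, and the job is handed in when it is done.

```bash
mkdir -p pics; ls; python3 - <<'E'
from plant import *
import cv2
for n in ("top","scene"):
    im=get_image(n); cv2.imwrite(f"pics/{n}0.png",im[:,:,::-1])
    m=camera_model(n); print(n,m)
print(sense())
E
```

```text
pics
top {'camera_matrix': array([[466.63131783,   0.        , 278.24175003],
       [  0.        , 466.63131783, 212.78767697],
       [  0.        ,   0.        ,   1.        ]]), 'T': array([[ 0.01746868, -0.9896996 ,  0.1420899 ,  0.41362722],
       [-0.99977813, -0.01896309, -0.00916996,  0.01747163],
       [ 0.01176997, -0.14189819, -0.98981128,  0.93486056],
       [ 0.        ,  0.        ,  0.        ,  1.        ]])}
scene {'camera_matrix': array([[378.98104881,   0.        , 284.59090344],
       [  0.        , 378.98104881, 211.18343371],
       [  0.        ,   0.        ,   1.        ]]), 'T': array([[-0.33778148,  0.57652312, -0.74399245,  1.12668465],
       [ 0.9412029 ,  0.21225732, -0.26283822,  0.1885563 ],
       [ 0.00638553, -0.78902974, -0.61432182,  0.49835134],
       [ 0.        ,  0.        ,  0.        ,  1.        ]])}
{'t': 0.1, 'joint_pos': array([ 1.15882646,  0.33385815,  0.03986883,  1.46620202, -0.01337112,
        1.34331423, -0.05849549]), 'qd': array([-1.80438286e-03, -6.37977960e-04,  1.40151351e-03, -1.99670365e-03,
        2.51718500e-04, -4.94091372e-05, -4.62718071e-04]), 'joint_efforts': array([ 5.50026816e-03, -6.60013103e+01,  1.37136117e+00, -4.06476510e+01,
        1.71936321e-02,  8.94661818e-03,  4.34193805e-05]), 'eef_pos': array([ 0.19981885, -0.61802218,  0.19688923]), 'tcp_rot': array([ 3.14146459e+00,  1.51091751e-03, -1.25802713e+00]), 'ft_force': array([-0.43112702,  0.80622093,  0.8976454 ]), 'wrist_torque': array([-0.04669101,  0.02663876, -0.08150408]), 'grip_width': 0.9968143723742406}
```

View pics/top0.png

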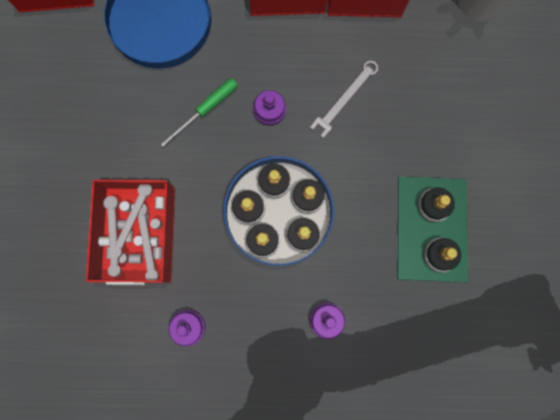

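View pics/scene0.png

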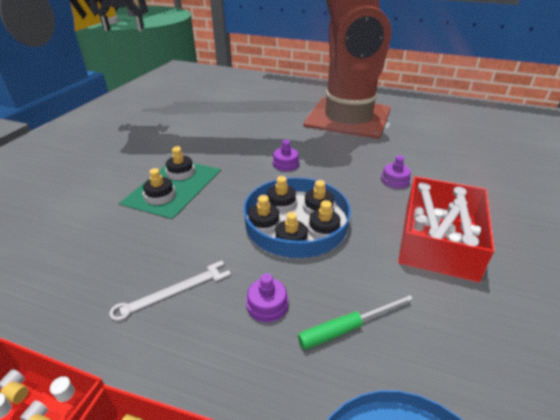

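Top view: the tin is at (278,211) with five gauges at about (274,178), (309,194), (248,205), (262,239) and (304,233). The two gauges on the mat, with brass stems and black cases, are at (438,203) and (443,254). The purple look-alikes at (270,107), (186,327) and (329,321) are to be left alone. Next I'll measure and check an enlarged crop.

```bash
cat > h.py <<'E'
from plant import *
import numpy as np, cv2
def ray(n,uv,z):
    m=camera_model(n); K,T=m["camera_matrix"],m["T"]
    uv=np.atleast_2d(uv).astype(float)
    d=np.c_[(uv-K[:2,2])/K[0,0],np.ones(len(uv))]@T[:3,:3].T
    s=(z-T[2,3])/d[:,2]
    return T[:2,3]+d[:,:2]*s[:,None]
def circ(p):
    A=np.c_[2*p,np.ones(len(p))]; b=(p**2).sum(1)
    c=np.linalg.lstsq(A,b,rcond=None)[0]; return c[0],c[1],np.sqrt(c[2]+c[0]**2+c[1]**2)
def rfit(p,n=4,k=2.0):
    for _ in range(n):
        c=circ(p); r=np.hypot(p[:,0]-c[0],p[:,1]-c[1])-c[2]; p=p[abs(r)<max(k*r.std(),1e-4)]
    return np.array(c),r.std()
def topim(n=3):
    return np.mean([get_image("top").astype(float) for _ in range(n)],0)
def gauges(im,S=4):
    """black case hull (plus brass) -> centre at z=27.5 mm; brass centroid"""
    big=cv2.resize(im.astype(np.uint8),None,fx=S,fy=S,interpolation=cv2.INTER_CUBIC)
    r,g,b=[big[:,:,i].astype(int) for i in range(3)]
    y=((r>130)&(r-b>60)&(g-b>30)).astype(np.uint8)
    n,l,st,ce=cv2.connectedComponentsWithStats(y)
    out=[]
    for i in range(1,n):
        if st[i,4]<60*S*S/2 or not 150*S<ce[i][1]<290*S: continue
        c=ce[i]; w=16*S+S*9
        u0,v0=int(c[0]-w),int(c[1]-w)
        sub=big[v0:v0+2*w,u0:u0+2*w].astype(int)
        blk=((sub.max(2)<44)|(l[v0:v0+2*w,u0:u0+2*w]==i)).astype(np.uint8)
        k=cv2.getStructuringElement(cv2.MORPH_ELLIPSE,(5*S+1,)*2)
        blk=cv2.morphologyEx(cv2.morphologyEx(blk,cv2.MORPH_CLOSE,np.ones((9,9),np.uint8)),cv2.MORPH_OPEN,k)
        cs,_=cv2.findContours(blk,cv2.RETR_EXTERNAL,cv2.CHAIN_APPROX_NONE)
        if not cs: continue
        h=cv2.convexHull(max(cs,key=cv2.contourArea)); M=cv2.moments(h)
        px=np.array([M['m10']/M['m00']+u0,M['m01']/M['m00']+v0]); px=(px+.5)/S-.5
        out.append((px,ray("top",px,.0275)[0],2*np.sqrt(M['m00']/np.pi)/S,(c+.5)/S-.5,ray("top",(c+.5)/S-.5,.058)[0],h.reshape(-1,2)+[u0,v0]))
    return out,big
E
cat > look.py <<'E'
from h import *
import sys
im=topim(); o,big=gauges(im)
S=4
for px,w,d,c,wy,h in o:
    print(px.round(1),"W",w.round(4),"dpx %.1f"%d,"brass",wy.round(4))
    cv2.polylines(big,[h.astype(np.int32)],1,(255,0,0),1)
# tin floor inner edge and blue rim
r,g,b=[big[:,:,i].astype(int) for i in range(3)]
bl=((b>r+35)&(b>55)&(b>g+20)).astype(np.uint8); bl[:140*S]=0
bl[:, :200*S]=0; bl[:,350*S:]=0; bl[300*S:]=0
cs,_=cv2.findContours(bl,cv2.RETR_EXTERNAL,cv2.CHAIN_APPROX_NONE)
p=max(cs,key=cv2.contourArea).reshape(-1,2)
h=cv2.convexHull(p).reshape(-1,2)
cv2.polylines(big,[h],1,(255,255,0),1)
W=ray("top",(p+.5)/S-.5,.042); 
print("tin rim outer fit",*rfit(W))
cv2.imwrite("pics/"+sys.argv[1],cv2.resize(big[140*S:290*S,215*S:475*S,::-1],(780,450),interpolation=cv2.INTER_AREA))
E
python3 look.py a.png
```

```text
[274.2 176.2] W [0.6172 0.0184] dpx 11.8 brass [0.6103 0.0184]
[309.6 192.2] W [ 0.5861 -0.0522] dpx 11.5 brass [ 0.5803 -0.05  ]
[444.3 200.8] W [ 0.5743 -0.3194] dpx 10.8 brass [ 0.5687 -0.3076]
[246.9 204. ] W [0.5602 0.071 ] dpx 12.0 brass [0.5553 0.0692]
[304.2 232.4] W [ 0.5061 -0.0423] dpx 11.6 brass [ 0.5029 -0.0401]
[262.1 238.5] W [0.4926 0.0397] dpx 11.7 brass [0.4899 0.039 ]
[451.2 253.3] W [ 0.4706 -0.3294] dpx 10.5 brass [ 0.4681 -0.3171]
tin rim outer fit [0.54806986 0.00905346 0.10700306] 0.00015201708777925376
```

View pics/a.png

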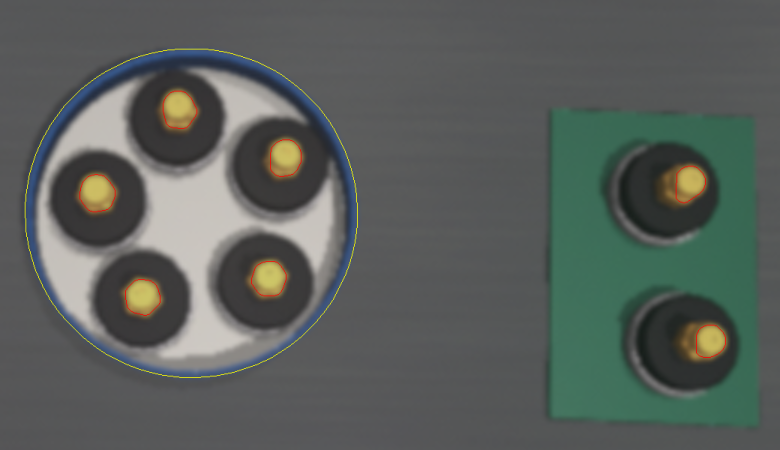

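```bash
python3 - <<'E'
s=open('h.py').read()
s=s.replace("(sub.max(2)<44)|","((sub.max(2)<74)&(sub[:,:,2]-sub[:,:,0]<14)&(sub[:,:,1]-sub[:,:,0]<14))|")
open('h.py','w').write(s)
import cv2
im=cv2.imread("pics/top0.png")
for u,v in((250,195),(252,213),(262,250),(274,190),(304,222),(430,205),(445,268),(274,165),(320,190)): print(u,v,im[v,u,::-1])
E
python3 look.py b.png
```

```text
250 195 [55 53 54]
252 213 [59 57 57]
262 250 [59 58 59]
274 190 [57 56 56]
304 222 [61 59 59]
430 205 [45 48 47]
445 268 [44 47 47]
274 165 [52 51 52]
320 190 [55 54 55]
[273.3 178.9] W [0.6117 0.02  ] dpx 30.9 brass [0.6103 0.0184]
[308.4 194.3] W [ 0.582  -0.0499] dpx 31.4 brass [ 0.5804 -0.0499]
[435.7 203.4] W [ 0.5687 -0.302 ] dpx 33.2 brass [ 0.5686 -0.3076]
[247.2 206. ] W [0.5562 0.0704] dpx 30.7 brass [0.5553 0.0692]
[302.7 233.7] W [ 0.5036 -0.0395] dpx 30.9 brass [ 0.5029 -0.0402]
[261.8 239.5] W [0.4908 0.0402] dpx 30.9 brass [0.4899 0.039 ]
[442.6 253.7] W [ 0.4696 -0.3125] dpx 33.2 brass [ 0.4681 -0.3171]
tin rim outer fit [0.54807109 0.00905308 0.10700271] 0.00015202129786894982
```

View pics/b.png

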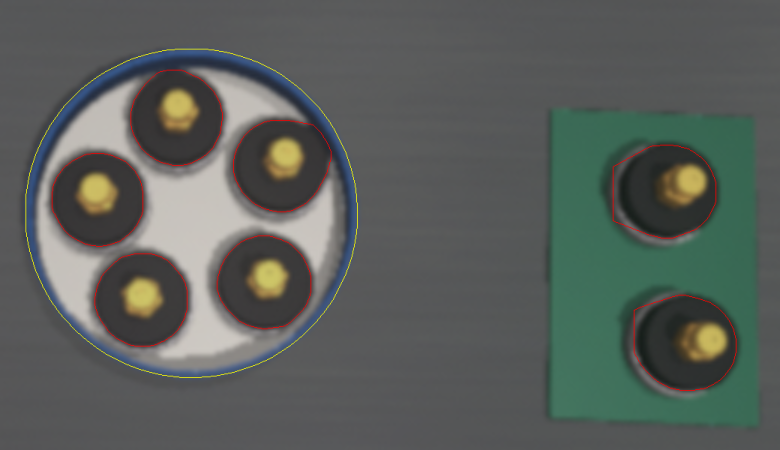

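```bash
python3 -m creep '[{"x":0.6,"y":1},{"x":0.6,"y":1},{"x":0.6,"y":1},{"x":0.6,"y":1},{"x":0.6,"y":1},{"x":0.6,"y":1},{"x":0.6,"y":1},{"x":0.6,"y":1},{"x":0.6,"y":1},{"x":0.6,"y":1},{"x":0.6,"y":1},{"x":0.6,"y":1},{"x":0.6,"y":1},{"x":0.6,"y":1},{"x":0.6,"y":1},{"x":0.6,"y":1},{"x":0.6,"y":1},{"x":0.6,"y":1},{"x":0.6,"y":1},{"x":0.6,"y":1}]' 0 25
```

```text
invalid input at $[0]: expected keys x, y, z, roll
```

```bash
python3 -m creep '[{"x":0.6,"y":1,"z":0,"roll":0},{"x":0.6,"y":1,"z":0,"roll":0},{"x":0.6,"y":1,"z":0,"roll":0},{"x":0.6,"y":1,"z":0,"roll":0},{"x":0.6,"y":1,"z":0,"roll":0},{"x":0.6,"y":1,"z":0,"roll":0},{"x":0.6,"y":1,"z":0,"roll":0},{"x":0.6,"y":1,"z":0,"roll":0},{"x":0.6,"y":1,"z":0,"roll":0},{"x":0.6,"y":1,"z":0,"roll":0},{"x":0.6,"y":1,"z":0,"roll":0},{"x":0.6,"y":1,"z":0,"roll":0},{"x":0.6,"y":1,"z":0,"roll":0},{"x":0.6,"y":1,"z":0,"roll":0},{"x":0.6,"y":1,"z":0,"roll":0},{"x":0.6,"y":1,"z":0,"roll":0},{"x":0.6,"y":1,"z":0,"roll":0},{"x":0.6,"y":1,"z":0,"roll":0},{"x":0.6,"y":1,"z":0,"roll":0},{"x":0.6,"y":1,"z":0,"roll":0}]' 0 25
```

```text
t: 2.07
eef_pos: [0.4405, -0.2174, 0.1979]
tcp_rot: [-3.141, -0.0, -1.258]
ft_force: [0.3, 0.3, -0.5]
grip_width: 0.501
```

```bash
python3 -m creep '[{"x":0.71,"y":0.99,"z":-0.4,"roll":-0.12},{"x":0.71,"y":0.99,"z":-0.4,"roll":-0.12},{"x":0.71,"y":0.99,"z":-0.4,"roll":-0.12},{"x":0.71,"y":0.99,"z":-0.4,"roll":-0.12},{"x":0.71,"y":0.99,"z":-0.4,"roll":-0.12},{"x":0.71,"y":0.99,"z":-0.4,"roll":-0.12},{"x":0.71,"y":0.99,"z":-0.4,"roll":-0.12},{"x":0.71,"y":0.99,"z":-0.4,"roll":-0.12},{"x":0.71,"y":0.99,"z":-0.4,"roll":-0.12},{"x":0.71,"y":0.99,"z":-0.4,"roll":-0.12},{"x":0.71,"y":0.99,"z":-0.4,"roll":-0.12},{"x":0.71,"y":0.99,"z":-0.4,"roll":-0.12},{"x":0,"y":0,"z":0,"roll":0},{"x":0,"y":0,"z":-0.8,"roll":0},{"x":0,"y":0,"z":-0.8,"roll":0},{"x":0,"y":0,"z":-0.8,"roll":0},{"x":0,"y":0,"z":-0.8,"roll":0},{"x":0,"y":0,"z":0,"roll":0}]' 0 25; python3 -m creep '[{"x":0,"y":0,"z":0,"roll":0},{"x":0,"y":0,"z":0,"roll":0},{"x":0,"y":0,"z":0,"roll":0},{"x":0,"y":0,"z":0,"roll":0}]' 1 20
```

```text
t: 3.57
eef_pos: [0.6081, 0.0185, 0.0346]
tcp_rot: [3.137, 0.001, -1.402]
ft_force: [-0.6, -0.8, -0.4]
grip_width: 0.497
t: 3.9
eef_pos: [0.6111, 0.0191, 0.0389]
tcp_rot: [-3.14, -0.0, -1.402]
ft_force: [0.6, 0.1, 1.0]
grip_width: 0.001
```

```bash
python3 - <<'E'
from h import *
t=get_image("top");s=get_image("scene")
a=cv2.resize(t[140:290,200:350],(400,400));b=cv2.resize(s[130:280,220:370],(400,400))
cv2.imwrite("pics/c.png",np.hstack([a,b])[:,:,::-1])
E
```

```text
(no output)
```

View pics/c.png

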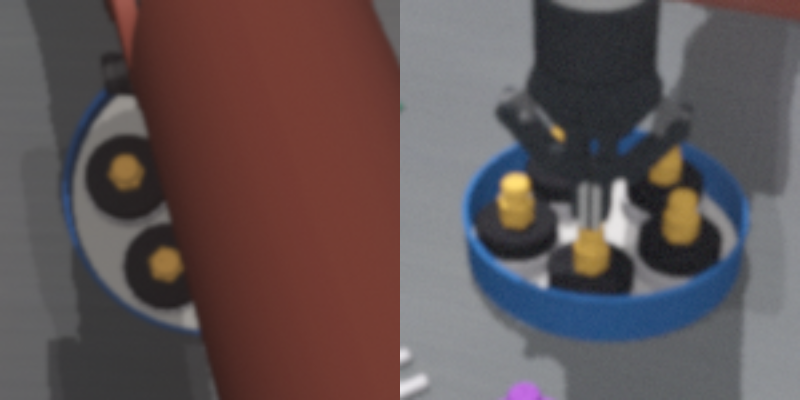

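```bash
python3 - <<'E'
from h import *
s=np.mean([get_image("scene").astype(float) for _ in range(3)],0)
cv2.imwrite("pics/d.png",cv2.resize(s[165:255,235:355].astype(np.uint8),(800,600),interpolation=cv2.INTER_CUBIC)[:,:,::-1])
m=camera_model("scene");K,T=m["camera_matrix"],m["T"]
for p in ([.611,.019,.039],[.611,.019,.069],[.6117,.02,.069],[.6117,.02,.036],[.6165,.021,.069]):
    c=T[:3,:3].T@(np.array(p)-T[:3,3]); uv=(K@c)[:2]/c[2]; print(p,uv.round(1),((uv-[235,165])*6.667).round())
print(sense()["eef_pos"],sense()["grip_width"])
E
```

```text
[0.611, 0.019, 0.039] [290.8 226.7] [372. 412.]
[0.611, 0.019, 0.069] [291.1 214.2] [374. 328.]
[0.6117, 0.02, 0.069] [291.5 214.5] [377. 330.]
[0.6117, 0.02, 0.036] [291.2 228.3] [374. 422.]
[0.6165, 0.021, 0.069] [291.1 216.2] [374. 341.]
[0.61055257 0.01914375 0.03803244] 0.0005772363677606344
```

View pics/d.png

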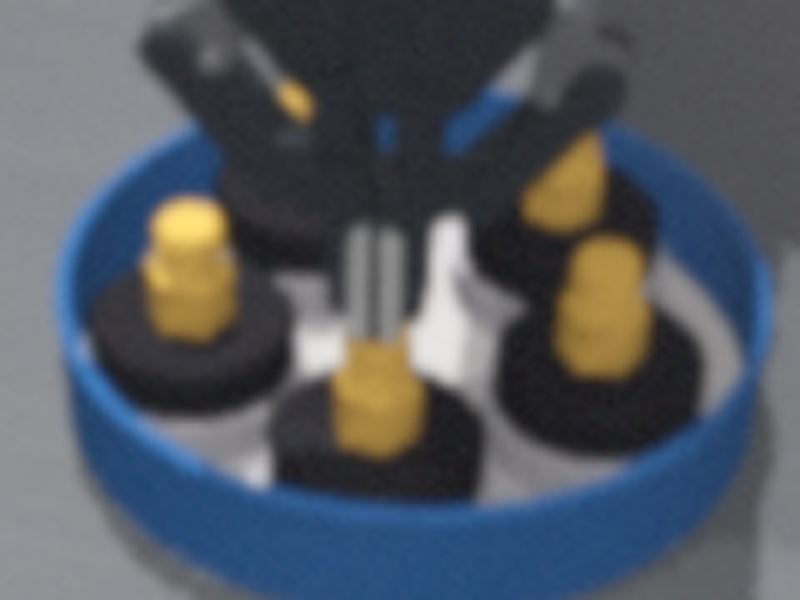

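```bash
python3 -m creep '[{"x":0,"y":0,"z":1,"roll":0},{"x":0,"y":0,"z":1,"roll":0},{"x":0,"y":0,"z":1,"roll":0},{"x":0,"y":0,"z":0,"roll":0}]' 1 20; python3 - <<'E'
from h import *
s=np.mean([get_image("scene").astype(float) for _ in range(3)],0)
m=camera_model("scene");K,T=m["camera_matrix"],m["T"]
e=sense()["eef_pos"]; c=T[:3,:3].T@(e-T[:3,3]); uv=(K@c)[:2]/c[2]; print(e,uv,(uv-[225,135])*5)
b=cv2.resize(s[135:255,225:385].astype(np.uint8),(800,600),interpolation=cv2.INTER_CUBIC)[:,:,::-1].copy()
p=((uv-[225,135])*5).astype(int); cv2.drawMarker(b,tuple(int(i) for i in p),(0,0,255),0,12,1)
cv2.imwrite("pics/e.png",b)
E
```

```text
t: 4.48
eef_pos: [0.6127, 0.0196, 0.102]
tcp_rot: [-3.136, -0.001, -1.402]
ft_force: [1.2, 0.0, 0.9]
grip_width: 0.0
[0.61022485 0.01903717 0.09743409] [291.51751544 201.41710763] [332.58757719 332.08553817]
```

View pics/e.png

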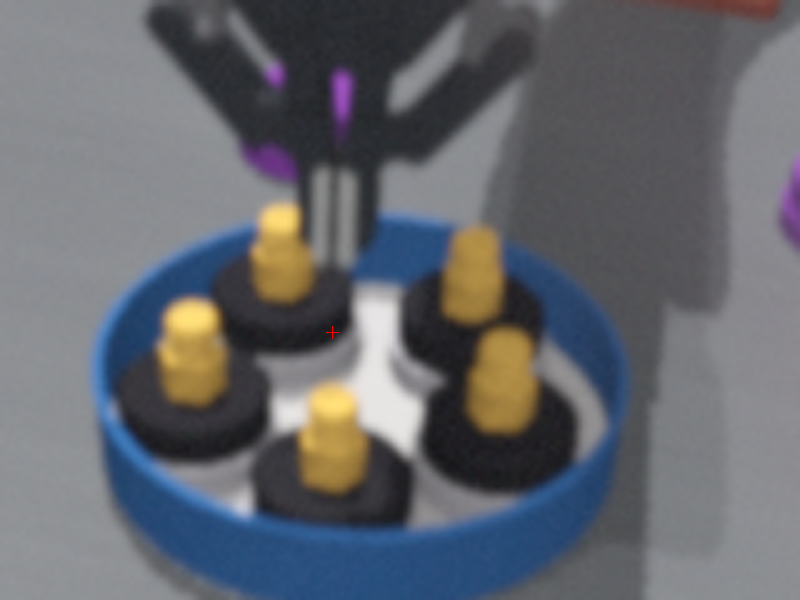

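```bash
python3 - <<'E'
from h import *
m=camera_model("scene");K,T=m["camera_matrix"],m["T"]
def pr(p):
    c=T[:3,:3].T@(np.array(p)-T[:3,3]); return (K@c)[:2]/c[2]
for dx,dz in((0,0),(0,.013),(0,.03),(0,.043),(-.037,0),(-.037,.013)): print(dx,dz,pr([.2+dx,-.618,.197+dz]).round(1))
s=cv2.imread("pics/scene0.png"); b=cv2.resize(s[0:80,60:180],(800,533),interpolation=cv2.INTER_CUBIC)
cv2.imwrite("pics/f.png",b)
print(sense()["eef_pos"])
E
```

```text
0 0 [128.3  48.1]
0 0.013 [127.2  43.3]
0 0.03 [125.7  36.9]
0 0.043 [124.5  31.9]
-0.037 0 [136.4  44.8]
-0.037 0.013 [135.4  40.1]
[0.61022485 0.01903717 0.09743409]
```

View pics/f.png

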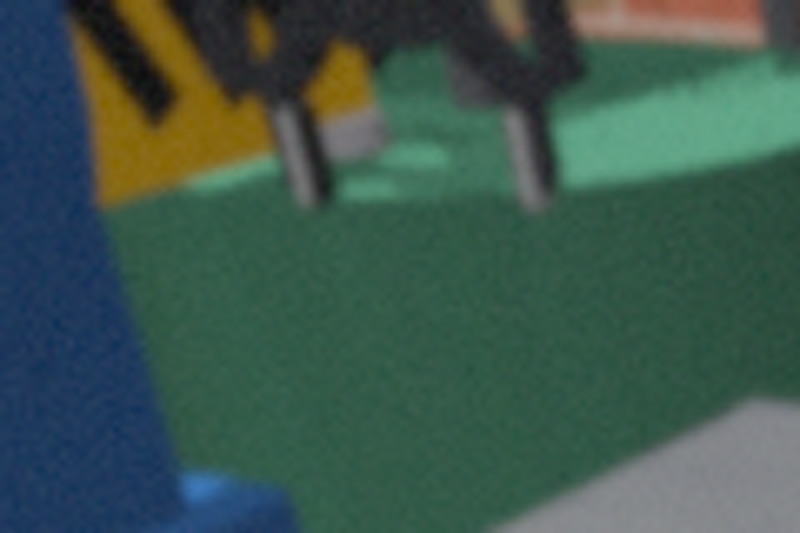

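The scene view shows the fingertips about 30 mm higher than the reported TCP when shut, and about 43 mm higher when open. The start picture gives the same figure, so I'll grip correspondingly lower.

```bash
python3 -m creep '[{"x":0,"y":0,"z":0,"roll":0},{"x":0.05,"y":0.03,"z":0,"roll":0},{"x":0,"y":0,"z":0,"roll":0},{"x":0,"y":0,"z":-0.86,"roll":0},{"x":0,"y":0,"z":-0.86,"roll":0},{"x":0,"y":0,"z":-0.86,"roll":0},{"x":0,"y":0,"z":-0.86,"roll":0},{"x":0,"y":0,"z":-0.86,"roll":0},{"x":0,"y":0,"z":0,"roll":0}]' 0 20; python3 -m creep '[{"x":0,"y":0,"z":0,"roll":0},{"x":0,"y":0,"z":0,"roll":0},{"x":0,"y":0,"z":0,"roll":0},{"x":0,"y":0,"z":0,"roll":0}]' 1 20
```

```text
t: 5.38
eef_pos: [0.6087, 0.0195, 0.0078]
tcp_rot: [3.136, 0.001, -1.402]
ft_force: [-0.3, -1.0, -1.3]
grip_width: 0.497
t: 5.72
eef_pos: [0.6119, 0.0198, 0.0126]
tcp_rot: [-3.141, -0.0, -1.402]
ft_force: [-0.3, 0.2, -3.2]
grip_width: 0.265
```

```bash
python3 -m creep '[{"x":0.08,"y":0.01,"z":0,"roll":0},{"x":0.08,"y":0.01,"z":0,"roll":0},{"x":0.08,"y":0.02,"z":0,"roll":0},{"x":0,"y":0,"z":0,"roll":0}]' 1 20; python3 -m creep '[{"x":0.05,"y":0.01,"z":0,"roll":0},{"x":0,"y":0,"z":0,"roll":0}]' 1 20
```

```text
t: 6.05
eef_pos: [0.6169, 0.0207, 0.0121]
tcp_rot: [-3.141, 0.0, -1.402]
ft_force: [0.3, -0.2, -0.1]
grip_width: 0.268
t: 6.22
eef_pos: [0.6171, 0.0207, 0.012]
tcp_rot: [3.141, -0.0, -1.402]
ft_force: [-3.3, -0.5, 4.0]
grip_width: 0.268
```

```bash
python3 -m creep '[{"x":0,"y":0,"z":0,"roll":0},{"x":0,"y":0,"z":0,"roll":0},{"x":0,"y":0,"z":0.75,"roll":0},{"x":0,"y":0,"z":0.75,"roll":0},{"x":0,"y":0,"z":0.75,"roll":0},{"x":-0.31,"y":0.25,"z":0,"roll":1},{"x":-0.31,"y":0.25,"z":0,"roll":1},{"x":-0.31,"y":0.25,"z":0,"roll":1},{"x":-0.31,"y":0.25,"z":0,"roll":1},{"x":-0.31,"y":0.25,"z":0,"roll":1},{"x":-0.31,"y":0.25,"z":0,"roll":1},{"x":-0.31,"y":0.25,"z":0,"roll":1},{"x":-0.31,"y":0.25,"z":0,"roll":1},{"x":-0.31,"y":0.25,"z":0,"roll":1},{"x":-0.31,"y":0.25,"z":0,"roll":1},{"x":0,"y":0,"z":0,"roll":0}]' 0 20; python3 -m creep '[{"x":0,"y":0,"z":-0.75,"roll":0},{"x":0,"y":0,"z":-0.75,"roll":0},{"x":0,"y":0,"z":-0.75,"roll":0},{"x":0,"y":0,"z":0,"roll":0}]' 0 20;  python3 -m creep '[{"x":0,"y":0,"z":0,"roll":0},{"x":0,"y":0,"z":0,"roll":0},{"x":0,"y":0,"z":0,"roll":0},{"x":0,"y":0,"z":0,"roll":0}]' 1 20
```

```text
t: 7.55
eef_pos: [0.5544, 0.0721, 0.0568]
tcp_rot: [-3.141, 0.0, -0.396]
ft_force: [-0.6, -0.1, -0.1]
grip_width: 0.502
t: 7.88
eef_pos: [0.5538, 0.07, 0.0092]
tcp_rot: [3.14, 0.003, -0.406]
ft_force: [-1.1, -0.8, -0.3]
grip_width: 0.501
t: 8.22
eef_pos: [0.5556, 0.0707, 0.0124]
tcp_rot: [-3.141, -0.001, -0.403]
ft_force: [-0.9, -0.5, -2.4]
grip_width: 0.273
```

```bash
python3 -m creep '[{"x":0.14,"y":0.03,"z":0,"roll":0},{"x":0.14,"y":0.03,"z":0,"roll":0},{"x":0.14,"y":0.03,"z":0,"roll":0},{"x":0.14,"y":0.03,"z":0,"roll":0},{"x":0.14,"y":0.03,"z":0,"roll":0},{"x":0.14,"y":0.03,"z":0,"roll":0},{"x":0,"y":0,"z":0,"roll":0},{"x":0,"y":0,"z":0,"roll":0}]' 1 20
```

```text
t: 8.88
eef_pos: [0.573, 0.0745, 0.0122]
tcp_rot: [-3.141, -0.001, -0.402]
ft_force: [0.8, -1.1, 4.5]
grip_width: 0.275
```

```bash
python3 -m creep '[{"x":0.01,"y":0.04,"z":0,"roll":0},{"x":0,"y":0,"z":0,"roll":0}]' 1 20
```

```text
t: 9.05
eef_pos: [0.573, 0.0745, 0.0122]
tcp_rot: [3.141, -0.001, -0.403]
ft_force: [-0.6, -2.3, 5.7]
grip_width: 0.275
```

```bash
python3 -m creep '[{"x":0,"y":0,"z":0,"roll":0},{"x":0,"y":0,"z":0,"roll":0},{"x":0,"y":0,"z":0.75,"roll":0},{"x":0,"y":0,"z":0.75,"roll":0},{"x":0,"y":0,"z":0.75,"roll":0},{"x":-0.374,"y":-0.157,"z":0,"roll":1},{"x":-0.374,"y":-0.157,"z":0,"roll":1},{"x":-0.374,"y":-0.157,"z":0,"roll":1},{"x":-0.374,"y":-0.157,"z":0,"roll":1},{"x":-0.374,"y":-0.157,"z":0,"roll":1},{"x":-0.374,"y":-0.157,"z":0,"roll":1},{"x":-0.374,"y":-0.157,"z":0,"roll":1},{"x":-0.374,"y":-0.157,"z":0,"roll":1},{"x":-0.374,"y":-0.157,"z":0,"roll":1},{"x":-0.374,"y":-0.157,"z":0,"roll":1},{"x":-0.374,"y":-0.157,"z":0,"roll":1},{"x":0,"y":0,"z":0,"roll":0}]' 0 20; python3 -m creep '[{"x":0,"y":0,"z":-0.75,"roll":0},{"x":0,"y":0,"z":-0.75,"roll":0},{"x":0,"y":0,"z":-0.75,"roll":0},{"x":0,"y":0,"z":0,"roll":0}]' 0 20;  python3 -m creep '[{"x":0,"y":0,"z":0,"roll":0},{"x":0,"y":0,"z":0,"roll":0},{"x":0,"y":0,"z":0,"roll":0},{"x":0,"y":0,"z":0,"roll":0}]' 1 20
```

```text
t: 10.47
eef_pos: [0.4886, 0.04, 0.0563]
tcp_rot: [-3.141, 0.001, 0.702]
ft_force: [0.3, -0.6, -0.0]
grip_width: 0.5
t: 10.8
eef_pos: [0.4885, 0.0406, 0.0094]
tcp_rot: [-3.139, 0.002, 0.695]
ft_force: [-0.9, -0.2, -1.1]
grip_width: 0.5
t: 11.13
eef_pos: [0.4904, 0.0407, 0.0123]
tcp_rot: [3.141, -0.001, 0.697]
ft_force: [-0.3, -0.1, -1.4]
grip_width: 0.253
```

```bash
python3 -m creep '[{"x":0.12,"y":0.19,"z":0,"roll":0},{"x":0.12,"y":0.19,"z":0,"roll":0},{"x":0.12,"y":0.19,"z":0,"roll":0},{"x":0.12,"y":0.19,"z":0,"roll":0},{"x":0.12,"y":0.19,"z":0,"roll":0},{"x":0.12,"y":0.19,"z":0,"roll":0},{"x":0,"y":0,"z":0,"roll":0},{"x":0,"y":0,"z":0,"roll":0}]' 1 20;python3 -m creep '[{"x":-0.03,"y":0.04,"z":0,"roll":0},{"x":0,"y":0,"z":0,"roll":0}]' 1 20
```

```text
t: 11.8
eef_pos: [0.5053, 0.0647, 0.0122]
tcp_rot: [3.141, -0.002, 0.699]
ft_force: [0.8, 1.5, 5.4]
grip_width: 0.256
t: 11.97
eef_pos: [0.5047, 0.0648, 0.0122]
tcp_rot: [3.141, -0.002, 0.698]
ft_force: [1.3, 1.0, 5.1]
grip_width: 0.25
```

```bash
python3 -m creep '[{"x":0,"y":0,"z":0,"roll":0},{"x":0,"y":0,"z":0,"roll":0},{"x":0,"y":0,"z":0.75,"roll":0},{"x":0,"y":0,"z":0.75,"roll":0},{"x":0,"y":0,"z":0.75,"roll":0},{"x":0.55,"y":-0.82,"z":0,"roll":0},{"x":0.55,"y":-0.82,"z":0,"roll":0},{"x":0.55,"y":-0.82,"z":0,"roll":0},{"x":0.55,"y":-0.82,"z":0,"roll":0},{"x":0.55,"y":-0.82,"z":0,"roll":0},{"x":0.55,"y":-0.82,"z":0,"roll":0},{"x":0.55,"y":-0.82,"z":0,"roll":0},{"x":0,"y":0,"z":0,"roll":0}]' 0 20; python3 -m creep '[{"x":0,"y":0,"z":-0.75,"roll":0},{"x":0,"y":0,"z":-0.75,"roll":0},{"x":0,"y":0,"z":-0.75,"roll":0},{"x":0,"y":0,"z":0,"roll":0}]' 0 20;  python3 -m creep '[{"x":0,"y":0,"z":0,"roll":0},{"x":0,"y":0,"z":0,"roll":0},{"x":0,"y":0,"z":0,"roll":0},{"x":0,"y":0,"z":0,"roll":0}]' 1 20
```

```text
t: 13.05
eef_pos: [0.5821, -0.0553, 0.0559]
tcp_rot: [3.141, 0.001, 0.693]
ft_force: [-0.7, -0.1, -0.2]
grip_width: 0.504
t: 13.38
eef_pos: [0.578, -0.0504, 0.0079]
tcp_rot: [-3.138, 0.004, 0.699]
ft_force: [-0.3, -0.9, -0.1]
grip_width: 0.501
t: 13.72
eef_pos: [0.5809, -0.0505, 0.0122]
tcp_rot: [3.141, -0.0, 0.698]
ft_force: [0.7, -0.7, -2.7]
grip_width: 0.276
```

```bash
python3 -m creep '[{"x":0.15,"y":0.085,"z":0,"roll":0},{"x":0.15,"y":0.085,"z":0,"roll":0},{"x":0.15,"y":0.085,"z":0,"roll":0},{"x":0.15,"y":0.085,"z":0,"roll":0},{"x":0,"y":0,"z":0,"roll":0},{"x":0,"y":0,"z":0,"roll":0}]' 1 20;python3 -m creep '[{"x":0.03,"y":-0.04,"z":0,"roll":0},{"x":0,"y":0,"z":0,"roll":0}]' 1 20
```

```text
t: 14.22
eef_pos: [0.5928, -0.0435, 0.0116]
tcp_rot: [-3.141, -0.0, 0.698]
ft_force: [1.0, 0.1, -2.3]
grip_width: 0.274
t: 14.38
eef_pos: [0.5932, -0.044, 0.0118]
tcp_rot: [-3.141, -0.0, 0.698]
ft_force: [-1.8, 1.7, 0.8]
grip_width: 0.274
```

```bash
python3 -m creep '[{"x":0,"y":0,"z":0,"roll":0},{"x":0,"y":0,"z":0,"roll":0},{"x":0,"y":0,"z":0.75,"roll":0},{"x":0,"y":0,"z":0.75,"roll":0},{"x":0,"y":0,"z":0.75,"roll":0},{"x":-0.45,"y":0.024,"z":0,"roll":-1},{"x":-0.45,"y":0.024,"z":0,"roll":-1},{"x":-0.45,"y":0.024,"z":0,"roll":-1},{"x":-0.45,"y":0.024,"z":0,"roll":-1},{"x":-0.45,"y":0.024,"z":0,"roll":-1},{"x":-0.45,"y":0.024,"z":0,"roll":-1},{"x":-0.45,"y":0.024,"z":0,"roll":-1},{"x":-0.45,"y":0.024,"z":0,"roll":-1},{"x":-0.45,"y":0.024,"z":0,"roll":-1},{"x":-0.45,"y":0.024,"z":0,"roll":-1},{"x":0,"y":0,"z":0,"roll":0}]' 0 20; python3 -m creep '[{"x":0,"y":0,"z":-0.75,"roll":0},{"x":0,"y":0,"z":-0.75,"roll":0},{"x":0,"y":0,"z":-0.75,"roll":0},{"x":0,"y":0,"z":0,"roll":0}]' 0 20;  python3 -m creep '[{"x":0,"y":0,"z":0,"roll":0},{"x":0,"y":0,"z":0,"roll":0},{"x":0,"y":0,"z":0,"roll":0},{"x":0,"y":0,"z":0,"roll":0}]' 1 20
```

```text
t: 15.72
eef_pos: [0.5029, -0.0397, 0.0584]
tcp_rot: [3.141, -0.002, -0.306]
ft_force: [-0.1, 1.0, -0.5]
grip_width: 0.5
t: 16.05
eef_pos: [0.5027, -0.0397, 0.0106]
tcp_rot: [3.141, 0.002, -0.299]
ft_force: [-1.5, -1.1, -0.3]
grip_width: 0.499
t: 16.38
eef_pos: [0.5044, -0.0397, 0.0129]
tcp_rot: [-3.141, -0.002, -0.302]
ft_force: [-0.9, 0.7, 4.5]
grip_width: 0.271
```

```bash
python3 -m creep '[{"x":0.175,"y":-0.137,"z":0,"roll":0},{"x":0.175,"y":-0.137,"z":0,"roll":0},{"x":0.175,"y":-0.137,"z":0,"roll":0},{"x":0.175,"y":-0.137,"z":0,"roll":0},{"x":0.175,"y":-0.137,"z":0,"roll":0},{"x":0.175,"y":-0.137,"z":0,"roll":0},{"x":0,"y":0,"z":0,"roll":0},{"x":0,"y":0,"z":0,"roll":0}]' 1 20;python3 -m creep '[{"x":-0.01,"y":-0.04,"z":0,"roll":0},{"x":0,"y":0,"z":0,"roll":0}]' 1 20
```

```text
t: 17.05
eef_pos: [0.5259, -0.0566, 0.0129]
tcp_rot: [-3.141, -0.003, -0.302]
ft_force: [2.0, -0.3, 5.1]
grip_width: 0.274
t: 17.22
eef_pos: [0.5258, -0.0565, 0.0129]
tcp_rot: [-3.14, -0.003, -0.301]
ft_force: [3.3, 1.7, 5.5]
grip_width: 0.273
```

```bash
python3 - <<'E'
from h import *
S=4
im=cv2.imread("pics/top0.png")[:,:,::-1]
big=cv2.resize(im,None,fx=S,fy=S,interpolation=cv2.INTER_CUBIC).astype(int)
for T in(52,56,60,64):
  for (u,v) in((437,203),(443,254)):
    w=26*S; sub=big[v*S-w:v*S+w,u*S-w:u*S+w]
    y=(sub[:,:,0]-sub[:,:,2]>35)
    m=((sub.max(2)<T)&(sub[:,:,1]-sub[:,:,0]<9)|y).astype(np.uint8)
    m=cv2.morphologyEx(m,cv2.MORPH_OPEN,cv2.getStructuringElement(cv2.MORPH_ELLIPSE,(21,21)))
    cs,_=cv2.findContours(m,cv2.RETR_EXTERNAL,cv2.CHAIN_APPROX_NONE); c=max(cs,key=cv2.contourArea)
    p=(c.reshape(-1,2)+[u*S-w,v*S-w]+.5)/S-.5
    # far (right) half = top edge of case at z=36mm (camera is at left)
    q=p[p[:,0]>p[:,0].mean()]
    f,s=rfit(ray("top",q,.036))
    b=sub.max(2)>175; ys,xs=np.nonzero(b&y)
    tt=ray("top",(np.array([[xs.mean()+u*S-w,ys.mean()+v*S-w]])+.5)/S-.5,.069)[0]
    print(T,f.round(4),round(s,5),"thread top",tt.round(4))
E
python3 -m creep '[{"x":0,"y":0,"z":0,"roll":0},{"x":0,"y":0,"z":0,"roll":0},{"x":0,"y":0,"z":1,"roll":0},{"x":0,"y":0,"z":1,"roll":0},{"x":0,"y":0,"z":1,"roll":0},{"x":0,"y":-1,"z":0.5,"roll":-0.6},{"x":0,"y":-1,"z":0.5,"roll":-0.6},{"x":0,"y":-1,"z":0.5,"roll":-0.6},{"x":0,"y":-1,"z":0,"roll":-0.6},{"x":0,"y":-1,"z":0,"roll":-0.6},{"x":0,"y":-1,"z":0,"roll":-0.6},{"x":0,"y":-1,"z":0,"roll":-0.6},{"x":0,"y":-1,"z":0,"roll":-0.6},{"x":0,"y":0,"z":0,"roll":0},{"x":0,"y":0,"z":0,"roll":0}]' 0 20; python3 look.py g.png
```

```text
52 [ 0.5677 -0.307   0.0232] 0.00638 thread top [ 0.5688 -0.3052]
52 [ 0.4686 -0.3179  0.0229] 0.00608 thread top [ 0.4688 -0.3144]
56 [ 0.5674 -0.3071  0.0231] 0.0066 thread top [ 0.5688 -0.3052]
56 [ 0.4686 -0.3178  0.0229] 0.00623 thread top [ 0.4688 -0.3144]
60 [ 0.5674 -0.3071  0.0232] 0.00675 thread top [ 0.5688 -0.3052]
60 [ 0.4685 -0.3177  0.0228] 0.00639 thread top [ 0.4688 -0.3144]
64 [ 0.5673 -0.3073  0.0232] 0.00684 thread top [ 0.5688 -0.3052]
64 [ 0.4683 -0.3177  0.0228] 0.00655 thread top [ 0.4688 -0.3144]
t: 18.47
eef_pos: [0.5231, -0.2191, 0.1004]
tcp_rot: [3.141, 0.002, -0.787]
ft_force: [-0.9, 0.9, 0.7]
grip_width: 0.501
[272.6 176. ] W [0.6175 0.0215] dpx 30.8 brass [0.6158 0.0199]
[305.7 188.5] W [ 0.5936 -0.0444] dpx 31.6 brass [ 0.5922 -0.0442]
[245.3 197. ] W [0.5741 0.0746] dpx 31.0 brass [0.5729 0.0728]
[312.  222.8] W [ 0.5254 -0.0574] dpx 32.0 brass [ 0.5265 -0.0577]
[249.6 231.4] W [0.5061 0.0644] dpx 30.7 brass [0.5049 0.0629]
[442.6 253.6] W [ 0.4697 -0.3126] dpx 33.1 brass [ 0.4681 -0.3169]
tin rim outer fit [0.54742043 0.00907516 0.10462039] 0.00245328301887519
```

View pics/g.png

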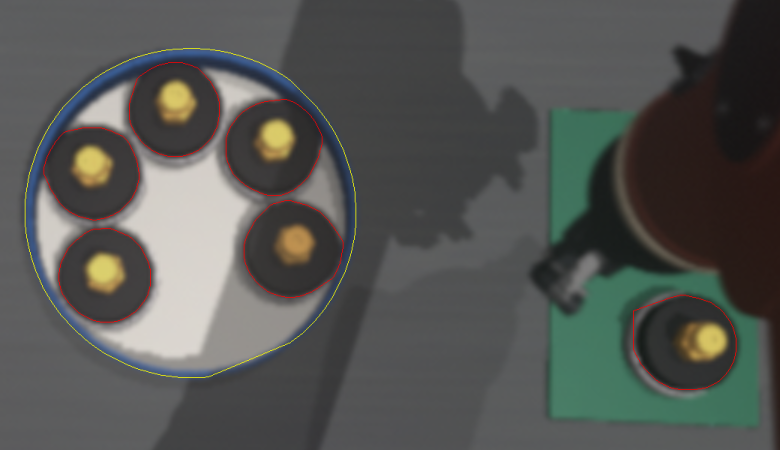

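```bash
python3 - <<'E'
from h import *
print(sense()["eef_pos"])
for P in ([[.6171,.0207],[.573,.0745],[.5047,.0648],[.5932,-.044],[.5258,-.0565]],[[.6175,.0215],[.5741,.0746],[.5061,.0644],[.5936,-.0444],[.5254,-.0574]]):
    P=np.array(P); c=circ(P); print(np.round(c,4), [(round(float(np.hypot(*(p-c[:2])))*1e3,1),round(float(np.degrees(np.arctan2(*(p-c[:2])[::-1]))),1)) for p in P])
E
```

```text
[ 0.52397345 -0.21625779  0.10117283]
[0.548  0.0096 0.0699] [(70.0, 9.2), (69.6, 68.9), (70.2, 128.1), (70.1, -49.8), (69.7, -108.6)]
[0.5486 0.009  0.0701] [(70.0, 10.3), (70.4, 68.7), (69.8, 127.5), (69.8, -49.9), (70.3, -109.2)]
```

```bash
python3 -m creep '[{"x":-0.46,"y":-0.82,"z":0,"roll":-1},{"x":-0.46,"y":-0.82,"z":0,"roll":-1},{"x":-0.46,"y":-0.82,"z":0,"roll":-1},{"x":-0.46,"y":-0.82,"z":0,"roll":-1},{"x":-0.46,"y":-0.82,"z":0,"roll":-1},{"x":-0.46,"y":-0.82,"z":0,"roll":-1},{"x":0,"y":0,"z":0,"roll":0},{"x":0,"y":0,"z":0,"roll":0},{"x":0,"y":0,"z":-0.89,"roll":0},{"x":0,"y":0,"z":-0.89,"roll":0},{"x":0,"y":0,"z":-0.89,"roll":0},{"x":0,"y":0,"z":-0.89,"roll":0},{"x":0,"y":0,"z":-0.89,"roll":0},{"x":0,"y":0,"z":0,"roll":0}]' 0 20; python3 -m creep '[{"x":0,"y":0,"z":0,"roll":0},{"x":0,"y":0,"z":0,"roll":0},{"x":0,"y":0,"z":0,"roll":0},{"x":0,"y":0,"z":0,"roll":0},{"x":0,"y":0,"z":0,"roll":0}]' 1 35
```

```text
t: 19.78
eef_pos: [0.4677, -0.3124, 0.0094]
tcp_rot: [3.139, 0.004, -1.378]
ft_force: [-1.6, -0.4, -0.4]
grip_width: 0.502
t: 20.2
eef_pos: [0.4694, -0.3156, 0.0135]
tcp_rot: [-3.141, -0.001, -1.382]
ft_force: [-0.1, 1.3, 1.3]
grip_width: 0.257
```

```bash
python3 -m creep '[{"x":0,"y":0,"z":0.5,"roll":0},{"x":0,"y":0,"z":0.9,"roll":0},{"x":0,"y":0,"z":1,"roll":0},{"x":0,"y":0,"z":1,"roll":0},{"x":0,"y":0,"z":0.8,"roll":0}]' 1 35; python3 -m creep '[{"x":0.23,"y":0.95,"z":0,"roll":0},{"x":0.23,"y":0.95,"z":0,"roll":0},{"x":0.23,"y":0.95,"z":0,"roll":0},{"x":0.23,"y":0.95,"z":0,"roll":0},{"x":0.23,"y":0.95,"z":0,"roll":0},{"x":0.23,"y":0.95,"z":0,"roll":0},{"x":0.23,"y":0.95,"z":0,"roll":0},{"x":0.23,"y":0.95,"z":0,"roll":0},{"x":0.23,"y":0.95,"z":0,"roll":0},{"x":0.23,"y":0.95,"z":0,"roll":0},{"x":0.23,"y":0.95,"z":0,"roll":0},{"x":0.23,"y":0.95,"z":0,"roll":0},{"x":0.23,"y":0.95,"z":0,"roll":0},{"x":0.23,"y":0.95,"z":0,"roll":0},{"x":0.23,"y":0.95,"z":0,"roll":0},{"x":0.23,"y":0.95,"z":0,"roll":0},{"x":0.23,"y":0.95,"z":0,"roll":0},{"x":0,"y":0,"z":0,"roll":0},{"x":0,"y":0,"z":0,"roll":0}]' 1 35; python3 -c "
from h import *
for i in range(3): get_image('top')
s=sense();print(s['eef_pos'],s['tcp_rot'],s['ft_force'])"
```

```text
t: 20.62
eef_pos: [0.4693, -0.3156, 0.0992]
tcp_rot: [-3.141, -0.001, -1.382]
ft_force: [0.6, -0.2, -2.2]
grip_width: 0.258
t: 22.2
eef_pos: [0.5473, 0.0089, 0.0975]
tcp_rot: [-3.141, 0.0, -1.38]
ft_force: [0.1, -1.4, -2.8]
grip_width: 0.256
[0.54699607 0.00645243 0.09698478] [ 3.14146952e+00 -5.95688738e-04 -1.38326796e+00] [-0.90822224  0.54334062 -1.74378638]
```

```bash
python3 -m creep '[{"x":0.04,"y":0.14,"z":0,"roll":0},{"x":0,"y":0,"z":-0.4,"roll":0},{"x":0,"y":0,"z":-0.8,"roll":0},{"x":0,"y":0,"z":-0.8,"roll":0},{"x":0,"y":0,"z":-0.7,"roll":0},{"x":0,"y":0,"z":-0.4,"roll":0},{"x":0,"y":0,"z":0,"roll":0},{"x":0,"y":0,"z":0,"roll":0},{"x":0,"y":0,"z":0,"roll":0}]' 1 35; python3 look.py h1.png
```

```text
t: 23.1
eef_pos: [0.5484, 0.0105, 0.0354]
tcp_rot: [-3.141, -0.0, -1.382]
ft_force: [0.1, 0.2, -1.9]
grip_width: 0.257
[436.8 203.2] W [ 0.5691 -0.3043] dpx 31.7 brass [ 0.5684 -0.307 ]
[249.8 229.4] W [0.5101 0.0641] dpx 40.3 brass [0.5065 0.0643]
tin rim outer fit [0.5511064  0.02523009 0.08872085] 0.0018956615453818314
```

```bash
python3 -c "
from h import *
s=sense();print(s['t'],s['eef_pos'],s['ft_force'])"
```

```text
23.25 [0.54855288 0.0104024  0.03553606] [-0.49601508  1.10211041 -1.99546011]
```

```bash
python3 -m creep '[{"x":-0.04,"y":-0.055,"z":0,"roll":0},{"x":0,"y":0,"z":-0.2,"roll":0},{"x":0,"y":0,"z":-0.2,"roll":0},{"x":0,"y":0,"z":-0.2,"roll":0},{"x":0,"y":0,"z":-0.15,"roll":0},{"x":0,"y":0,"z":-0.1,"roll":0},{"x":0,"y":0,"z":0,"roll":0}]' 1 35;  python3 -m creep '[{"x":0,"y":0,"z":-0.08,"roll":0},{"x":0,"y":0,"z":-0.08,"roll":0},{"x":0,"y":0,"z":0,"roll":0}]' 1 35
```

```text
t: 23.83
eef_pos: [0.5467, 0.0093, 0.017]
tcp_rot: [3.141, 0.0, -1.382]
ft_force: [-0.4, -0.6, -1.8]
grip_width: 0.258
t: 24.08
eef_pos: [0.5469, 0.0093, 0.0142]
tcp_rot: [3.141, 0.0, -1.382]
ft_force: [0.7, -0.9, -1.8]
grip_width: 0.26
```

```bash
python3 -m creep '[{"x":0,"y":0,"z":-0.04,"roll":0},{"x":0,"y":0,"z":-0.02,"roll":0},{"x":0,"y":0,"z":0,"roll":0}]' 1 35
```

```text
t: 24.33
eef_pos: [0.5473, 0.0093, 0.0135]
tcp_rot: [-3.141, -0.0, -1.382]
ft_force: [0.6, -0.1, -1.2]
grip_width: 0.256
```

```bash
python3 -m creep '[{"x":0,"y":0,"z":-0.02,"roll":0},{"x":0.06,"y":0.01,"z":0,"roll":0},{"x":0.06,"y":0.01,"z":0,"roll":0},{"x":0,"y":0,"z":0,"roll":0}]' 1 35
```

```text
t: 24.67
eef_pos: [0.5502, 0.0097, 0.0134]
tcp_rot: [-3.141, -0.0, -1.382]
ft_force: [-0.2, -1.0, 5.5]
grip_width: 0.259
```

```bash
python3 -m creep '[{"x":0,"y":0,"z":0,"roll":0},{"x":0,"y":0,"z":0,"roll":0},{"x":0,"y":0,"z":0.5,"roll":0},{"x":0,"y":0,"z":1,"roll":0},{"x":0,"y":0,"z":1,"roll":0},{"x":0,"y":0,"z":1,"roll":0}]' 0.2 20; python3 -m creep '[{"x":0.06,"y":-0.98,"z":0,"roll":0},{"x":0.06,"y":-0.98,"z":0,"roll":0},{"x":0.06,"y":-0.98,"z":0,"roll":0},{"x":0.06,"y":-0.98,"z":0,"roll":0},{"x":0.06,"y":-0.98,"z":0,"roll":0},{"x":0.06,"y":-0.98,"z":0,"roll":0},{"x":0.06,"y":-0.98,"z":0,"roll":0},{"x":0.06,"y":-0.98,"z":0,"roll":0},{"x":0.06,"y":-0.98,"z":0,"roll":0},{"x":0.06,"y":-0.98,"z":0,"roll":0},{"x":0.06,"y":-0.98,"z":0,"roll":0},{"x":0.06,"y":-0.98,"z":0,"roll":0},{"x":0.06,"y":-0.98,"z":0,"roll":0},{"x":0.06,"y":-0.98,"z":0,"roll":0},{"x":0.06,"y":-0.98,"z":0,"roll":0},{"x":0.06,"y":-0.98,"z":0,"roll":0},{"x":0,"y":0,"z":0,"roll":0},{"x":0,"y":0,"z":0,"roll":0}]' 0 20; python3 look.py i.png; python3 -c "
from h import *
s=sense();print(s['t'],s['eef_pos'],s['ft_force'])"
```

```text
t: 25.17
eef_pos: [0.5493, 0.0099, 0.0842]
tcp_rot: [3.141, 0.0, -1.382]
ft_force: [1.4, -0.3, 0.6]
grip_width: 0.4
t: 26.67
eef_pos: [0.5684, -0.3051, 0.0831]
tcp_rot: [-3.142, 0.0, -1.384]
ft_force: [-0.3, 0.7, -0.2]
grip_width: 0.498
[272.6 176.1] W [0.6173 0.0215] dpx 31.0 brass [0.6159 0.0199]
[305.4 188.3] W [ 0.5939 -0.0439] dpx 31.3 brass [ 0.5923 -0.0443]
[245.4 197. ] W [0.5741 0.0745] dpx 31.1 brass [0.5729 0.0727]
[443.4 198.3] W [ 0.5792 -0.3177] dpx 42.8 brass [ 0.5621 -0.306 ]
[277.7 209.8] W [0.5498 0.0102] dpx 30.8 brass [0.5482 0.0093]
[312.  222.7] W [ 0.5256 -0.0575] dpx 31.5 brass [ 0.5249 -0.0573]
[249.6 231.3] W [0.5062 0.0644] dpx 30.9 brass [0.505  0.0629]
tin rim outer fit [0.54806617 0.00904037 0.10714786] 0.00017400344204631385
26.8167 [ 0.56901967 -0.30252751  0.08320064] [-0.46380796  0.37082782 -0.30140116]
```

View pics/i.png

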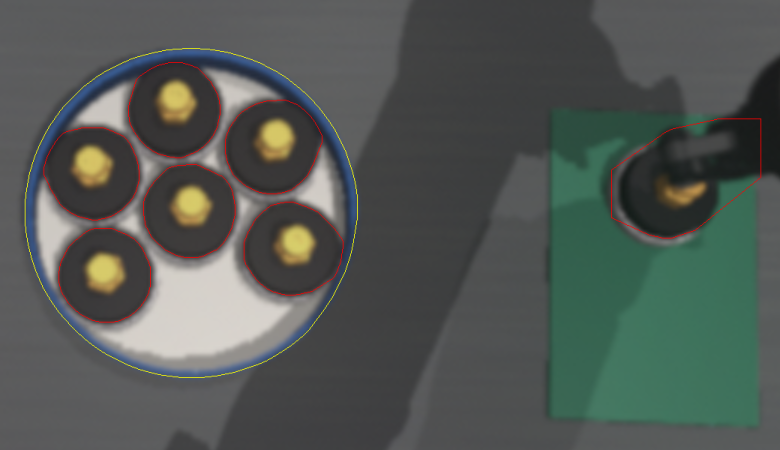

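```bash
python3 -m creep '[{"x":0,"y":-0.13,"z":0,"roll":0},{"x":0,"y":0,"z":-0.88,"roll":0},{"x":0,"y":0,"z":-0.88,"roll":0},{"x":0,"y":0,"z":-0.88,"roll":0},{"x":0,"y":0,"z":-0.85,"roll":0},{"x":0,"y":0,"z":0,"roll":0},{"x":0,"y":0,"z":0,"roll":0}]' 0 20; python3 -m creep '[{"x":0,"y":0,"z":0,"roll":0},{"x":0,"y":0,"z":0,"roll":0},{"x":0,"y":0,"z":0,"roll":0},{"x":0,"y":0,"z":0,"roll":0},{"x":0,"y":0,"z":0,"roll":0},{"x":0,"y":0,"z":0,"roll":0}]' 1 35
```

```text
t: 27.4
eef_pos: [0.5683, -0.3057, 0.0127]
tcp_rot: [3.14, 0.001, -1.381]
ft_force: [0.3, -0.6, 0.2]
grip_width: 0.5
t: 27.9
eef_pos: [0.5698, -0.3067, 0.0148]
tcp_rot: [-3.14, -0.001, -1.382]
ft_force: [-0.5, 1.1, 6.4]
grip_width: 0.239
```

```bash
python3 -m creep '[{"x":0,"y":0,"z":0.5,"roll":0},{"x":0,"y":0,"z":0.9,"roll":0},{"x":0,"y":0,"z":1,"roll":0},{"x":0,"y":0,"z":1,"roll":0},{"x":0,"y":0,"z":0.8,"roll":0}]' 1 35; python3 -m creep '[{"x":-0.274,"y":0.952,"z":0,"roll":0},{"x":-0.274,"y":0.952,"z":0,"roll":0},{"x":-0.274,"y":0.952,"z":0,"roll":0},{"x":-0.274,"y":0.952,"z":0,"roll":0},{"x":-0.274,"y":0.952,"z":0,"roll":0},{"x":-0.274,"y":0.952,"z":0,"roll":0},{"x":-0.274,"y":0.952,"z":0,"roll":0},{"x":-0.274,"y":0.952,"z":0,"roll":0},{"x":-0.274,"y":0.952,"z":0,"roll":0},{"x":-0.274,"y":0.952,"z":0,"roll":0},{"x":-0.274,"y":0.952,"z":0,"roll":0},{"x":-0.274,"y":0.952,"z":0,"roll":0},{"x":-0.274,"y":0.952,"z":0,"roll":0},{"x":-0.274,"y":0.952,"z":0,"roll":0},{"x":-0.274,"y":0.952,"z":0,"roll":0},{"x":-0.274,"y":0.952,"z":0,"roll":0},{"x":0,"y":0,"z":0,"roll":0},{"x":0,"y":0,"z":0,"roll":0},{"x":0,"y":0,"z":0,"roll":0},{"x":0,"y":0,"z":0,"roll":0}]' 1 35; python3 -m creep '[{"x":0,"y":0,"z":0,"roll":0},{"x":0,"y":0,"z":0,"roll":0}]' 1 35; 
```

```text
t: 28.32
eef_pos: [0.5689, -0.3066, 0.0993]
tcp_rot: [-3.141, -0.001, -1.382]
ft_force: [0.0, -0.7, -1.3]
grip_width: 0.239
t: 29.98
eef_pos: [0.4812, -0.0028, 0.0974]
tcp_rot: [-3.141, -0.0, -1.383]
ft_force: [-0.3, 0.1, -1.8]
grip_width: 0.24
t: 30.15
eef_pos: [0.4811, -0.0025, 0.0971]
tcp_rot: [3.141, 0.0, -1.383]
ft_force: [0.6, -0.0, -2.1]
grip_width: 0.242
```

```bash
python3 -m creep '[{"x":0.02,"y":0.02,"z":-0.4,"roll":0},{"x":0,"y":0,"z":-0.8,"roll":0},{"x":0,"y":0,"z":-0.5,"roll":0},{"x":0,"y":0,"z":-0.1,"roll":0},{"x":0,"y":0,"z":0,"roll":0},{"x":0,"y":0,"z":0,"roll":0},{"x":0,"y":0,"z":0,"roll":0},{"x":0,"y":0,"z":0,"roll":0}]' 1 35; python3 - <<'E'
from h import *
t=get_image("top");s=get_image("scene")
a=cv2.resize(t[140:290,200:350],(400,400),interpolation=2);b=cv2.resize(s[150:270,230:370],(400,343),interpolation=2)
b=cv2.copyMakeBorder(b,0,57,0,0,0)
cv2.imwrite("pics/j.png",np.hstack([a,b])[:,:,::-1]); print(sense()["eef_pos"])
E
```

```text
t: 30.82
eef_pos: [0.4819, -0.0015, 0.0617]
tcp_rot: [-3.141, -0.0, -1.382]
ft_force: [0.2, 1.2, -1.5]
grip_width: 0.239
[ 0.48178045 -0.0015069   0.0615668 ]
```

View pics/j.png

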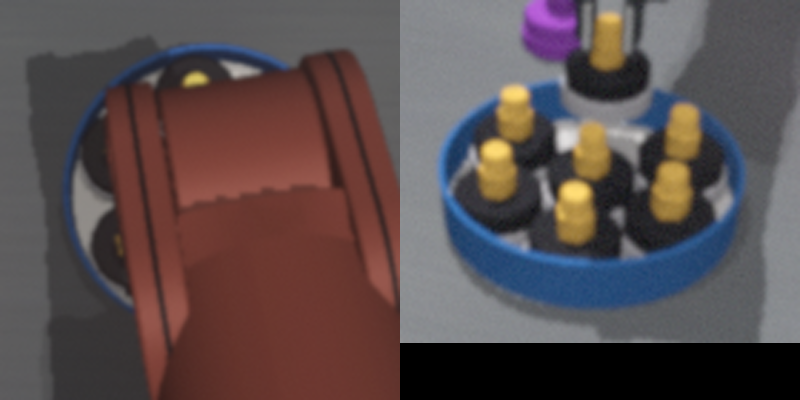

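```bash
python3 -m creep '[{"x":0,"y":0,"z":-0.2,"roll":0},{"x":0,"y":0,"z":-0.2,"roll":0},{"x":0,"y":0,"z":-0.2,"roll":0},{"x":0,"y":0,"z":-0.2,"roll":0},{"x":0,"y":0,"z":0,"roll":0},{"x":0,"y":0,"z":0,"roll":0}]' 1 35; python3 -m creep '[{"x":0,"y":0,"z":-0.2,"roll":0},{"x":0,"y":0,"z":-0.2,"roll":0},{"x":0,"y":0,"z":-0.2,"roll":0},{"x":0,"y":0,"z":-0.1,"roll":0},{"x":0,"y":0,"z":0,"roll":0},{"x":0,"y":0,"z":0,"roll":0}]' 1 35
```

```text
t: 31.42
eef_pos: [0.4811, -0.0014, 0.0447]
tcp_rot: [3.141, 0.0, -1.382]
ft_force: [0.3, 0.2, -0.9]
grip_width: 0.24
t: 31.92
eef_pos: [0.4813, -0.0014, 0.031]
tcp_rot: [3.141, 0.0, -1.382]
ft_force: [-0.5, -0.1, -1.8]
grip_width: 0.239
```

No contact at the rim. Next I'll lower past the bezels in small steps.

```bash
python3 -m creep '[{"x":0,"y":0,"z":-0.12,"roll":0},{"x":0,"y":0,"z":-0.12,"roll":0},{"x":0,"y":0,"z":-0.1,"roll":0},{"x":0,"y":0,"z":-0.08,"roll":0},{"x":0,"y":0,"z":0,"roll":0},{"x":0,"y":0,"z":0,"roll":0}]' 1 35; python3 -m creep '[{"x":0,"y":0,"z":-0.1,"roll":0},{"x":0,"y":0,"z":-0.1,"roll":0},{"x":0,"y":0,"z":-0.08,"roll":0},{"x":0,"y":0,"z":0,"roll":0},{"x":0,"y":0,"z":0,"roll":0}]' 1 35
```

```text
t: 32.42
eef_pos: [0.4814, -0.0014, 0.0226]
tcp_rot: [3.141, 0.0, -1.382]
ft_force: [-0.1, -0.6, -2.3]
grip_width: 0.236
t: 32.83
eef_pos: [0.4813, -0.0014, 0.017]
tcp_rot: [3.141, 0.0, -1.382]
ft_force: [-0.4, 0.2, -2.5]
grip_width: 0.24
```

```bash
python3 -m creep '[{"x":0,"y":0,"z":-0.06,"roll":0},{"x":0,"y":0,"z":-0.06,"roll":0},{"x":0,"y":0,"z":0,"roll":0},{"x":0,"y":0,"z":0,"roll":0}]' 1 35; python3 -m creep '[{"x":0,"y":0,"z":-0.03,"roll":0},{"x":0,"y":0,"z":0,"roll":0}]' 1 35
```

```text
t: 33.17
eef_pos: [0.4816, -0.0015, 0.0148]
tcp_rot: [-3.141, -0.0, -1.382]
ft_force: [0.6, -0.1, -0.1]
grip_width: 0.237
t: 33.33
eef_pos: [0.4819, -0.0015, 0.0147]
tcp_rot: [-3.141, -0.0, -1.382]
ft_force: [-1.9, -0.2, 5.6]
grip_width: 0.24
```

```bash
python3 -m creep '[{"x":0,"y":0,"z":0,"roll":0},{"x":0,"y":0,"z":0,"roll":0},{"x":0,"y":0,"z":0,"roll":0},{"x":0,"y":0,"z":0.4,"roll":0},{"x":0,"y":0,"z":0.8,"roll":0},{"x":0,"y":0,"z":1,"roll":0},{"x":0,"y":0,"z":1,"roll":0},{"x":0,"y":0,"z":1,"roll":0}]' 0.2 20; python3 -m creep '[{"x":0,"y":-1,"z":0.3,"roll":0},{"x":0,"y":-1,"z":0.3,"roll":0},{"x":0,"y":-1,"z":0.3,"roll":0},{"x":0,"y":-1,"z":0.3,"roll":0},{"x":0,"y":-1,"z":0,"roll":0},{"x":0,"y":-1,"z":0,"roll":0},{"x":0,"y":-1,"z":0,"roll":0},{"x":0,"y":-1,"z":0,"roll":0},{"x":0,"y":-1,"z":0,"roll":0},{"x":0,"y":-1,"z":0,"roll":0},{"x":0,"y":-1,"z":0,"roll":0},{"x":0,"y":-1,"z":0,"roll":0},{"x":0,"y":-1,"z":0,"roll":0},{"x":0,"y":-1,"z":0,"roll":0},{"x":0,"y":-1,"z":0,"roll":0},{"x":0,"y":0,"z":0,"roll":0},{"x":0,"y":0,"z":0,"roll":0}]'; python3 look.py k.png; python3 - <<'E'
from h import *
s=get_image("scene")
k=cv2.imread("pics/k.png")[:,:400]
b=cv2.resize(s[150:270,230:350],(400,400),interpolation=2)[:,:,::-1]
cv2.imwrite("pics/l.png",np.hstack([cv2.copyMakeBorder(b,0,50,0,0,0),k])); print(sense()["t"])
E
```

```text
t: 34.0
eef_pos: [0.4813, -0.0013, 0.0995]
tcp_rot: [-3.142, 0.0, -1.382]
ft_force: [-0.8, -0.1, 0.0]
grip_width: 0.401
t: 35.42
eef_pos: [0.4811, -0.3023, 0.1223]
tcp_rot: [-3.141, 0.0, -1.384]
ft_force: [-0.2, 0.4, -0.3]
grip_width: 0.399
[272.6 176.1] W [0.6173 0.0215] dpx 31.1 brass [0.6159 0.0199]
[305.4 188.3] W [ 0.5938 -0.0439] dpx 31.4 brass [ 0.5923 -0.0443]
[245.4 197. ] W [0.5741 0.0744] dpx 31.1 brass [0.573  0.0727]
[277.7 209.8] W [0.5498 0.0102] dpx 31.0 brass [0.5483 0.0092]
[312.  222.6] W [ 0.5256 -0.0574] dpx 31.7 brass [ 0.5249 -0.0574]
[249.6 231.4] W [0.5062 0.0643] dpx 31.0 brass [0.505  0.0629]
[282.8 244.5] W [ 0.4817 -0.001 ] dpx 31.1 brass [ 0.4807 -0.0019]
tin rim outer fit [0.54803892 0.00905665 0.10716075] 0.00016919364361383382
35.6167
```

View pics/l.png

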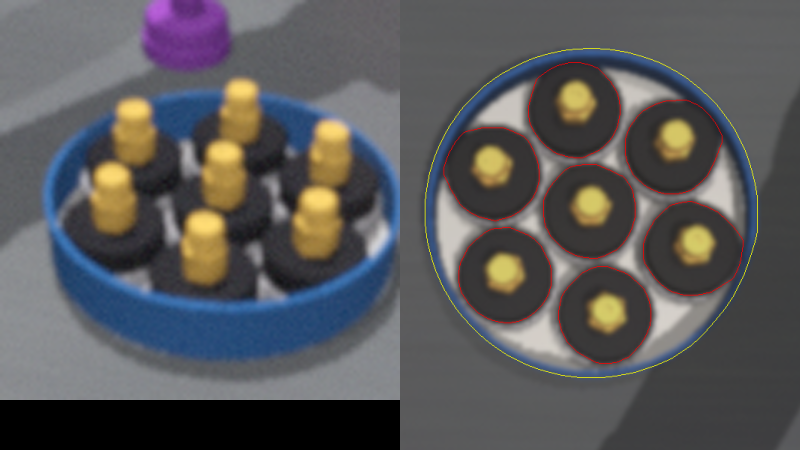

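All seven stand upright in the tin, one in the middle and six around it, with matching case heights and sizes. The arm is clear.

```bash
python3 -c "
from plant import *
print(finish_job())"
```

```text
the job is handed in; nothing more can be done
None
```

The two gauges from the mat are packed with the other five: one in the middle and six around it, all face down with stems up. I handed the job in at about 35.6 s of the 72 s allowed.

**What I did:** I gripped each of the five gauges already in the tin by its stem and slid it out against the side, closing them up to leave one gap. I lowered one mat gauge into the middle and eased it about 2.5 mm away from the gap. Then I lowered the other into the gap with no contact on the way down. Contact forces I read while sliding and setting down stayed at about 6 N or less.

**Last checks:**
- The final top view shows all seven cases the same size, 31.0 to 31.7 pixels across.
- The other six did not move when the last gauge went in.
- In the scene view all seven stems are upright.

**What disagreed or went wrong:**
- The fingertips are about 30 mm higher than the reported tool height when shut, and about 43 mm when open. My first grip closed just above a stem without moving the gauge, so I gripped lower from then on.
- The five side gauges measured 69.8 to 70.4 mm from the tin's centre, but 69.3 mm is the most that fits, so those positions are good to about 1 mm.
- "Flat on the bottom" rests on the matching case sizes and the floor contact I felt, because there is no direct height measurement.
- I did not re-check the spanner, screwdriver, bin or purple look-alikes at the end. The arm never worked near them.

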